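Check a banded plaster mould for dryness with a sprung probe

ROBOT

A 7-joint arm with a two-finger parallel gripper is mounted at the origin on a cart in front of the work surface, level with it; the furniture and walls round the work are solid. World frame = base frame: x ahead of the robot, y to its left, z up, the work surface at z = 0. Lengths are in m, angles in rad, forces in N, time in s.
With the tool pointing down it reaches from about 0.425 to 0.925 m from the base axis. Payload 6.8 kg.
Tool frame: the origin (TCP) lies on the centre line of the jaws, within the pads' length; the fingertips stand 19 mm ahead of it and the grasp point (between the pads) is the TCP; z points along the fingers, y is the line along which they close (so a half turn about z gives the same grasp; the last joint's range is limited). The gripper opens to 85 mm and grips with 20 to 120 N. Pads are 22 mm wide; open, the fingers measure 114 mm over their backs; the gripper's body (76 mm by 85 mm) begins 54 mm behind the grasp point. The pads swing forward as they close: fully open they stand 13 mm farther back than shut.
Start: joints at [-1.417, 0.477, 0.022, 1.555, -0.011, 1.109, -0.083], TCP at [0.175, 0.652, 0.25] pointing down, gripper open.
Joint ranges: [-2.96, 2.96], [-0.34, 2.1], [-1.41, 1.46], [0.24, 2.44], [-1.37, 4.51], [0.17, 1.92], [-2.96, 2.96]. Speed limits (rad/s): [2.39, 2.39, 3.14, 3.14, 3.14, 3.14, 3.14].

INTERFACE

Orientations are given as a rotation vector (axis times angle).
In Python, from bench import r gives the robot as it stands. The module is installed in compiled form; this text tells all that it offers.
- The arm moves only by the tool arm_command, never from a script. Its argument "rows" is a list of rows, each an object of numbers: "fingers": the opening, from -1 (shut) to 1 (fully open); "x", "y", "z": the shift along the tool's x, y, z in m; "ax", "ay", "az": the turn, a rotation vector about the tool's x, y, z in degrees. In form: [{"fingers": .., "x": .., "y": .., "z": .., "ax": .., "ay": .., "az": ..}, ...]. A call has 1 to 10 rows; each row shifts and turns the commanded pose from where the row before left it, along the tool's axes as they then stand; what a row does not reach is not made up. A row lasts 1/12 s, in which the tool goes at most 41.7 mm and 7.16 degrees, less where a joint would pass 70% of its speed; a pose out of reach is approached as far as the arm can. A call is refused whole if a number of a shift passes 0.0417 or a number of a turn 7.16, either way. A call with a gripper value outside its range is refused whole. The fingers move at their own pace and stop on an object; "grip_force" is the grip in N (left out, the last holds). Time passes only in rows, so rows that do not move let the fingers close. It gives the time, the measured TCP pose, the force, the opening and the grip force at its end, in the units of the state.
- r.get_obs(): the state, without advancing time (a new reading comes with each control period).
- r.grab_frame(name): name is "scene" or "side" or "wrist"; returns a dict with "frame" (400x640x3 uint8, red, green, blue), "depth" (400x640 float32, m along the optical axis (not along the pixel's ray), 0 where there is no reading), "K" (3x3 intrinsics, pixels), "distortion" ([k1, k2, p1, p2, k3] as OpenCV has them; the pictures are not rectified), "world_from_camera" (4x4, takes a point from camera to world coordinates). Camera axes: x right, y down, z forward; pixel columns grow to the right and rows downward; lengths in m; the calibration is good to about 2 mm. A picture is of the moment at which its call begins.
- r.hand_in(): hands the job in; it is judged then, once.
The state is a dict: "clock": time; "joints": joint angles; "qvel": joint speeds; "tau": joint torques, N m; "tcp_pos": TCP position; "orientation": TCP orientation; "contact_force": force on the tool from outside, world axes, zero at the start; "moment": the same for the moment, N m; "grip_width": finger opening in m; "gripper_force": force on a finger pad.
Only numpy, scipy, OpenCV 4.12 (cv2) and the standard library are available. Lean on these libraries where they do the work, as an engineer would, in place of code of your own. Each camera call takes 0.05 s, during which the arm holds its last target. There are 200 camera calls.

TASK

Check how dry the plaster mould is: draw the hand-held moisture probe up out of the wooden tool stand, pass it down the pouring hole of the round mould that is tipped up on a batten without scraping the hole, and set its sprung tip on the pencilled mark in the middle of the mould's floor, square to that floor (in line with the tipped mould's own axis, not plumb). Press lightly, so that the tip sinks about half-way into the stem, never hard. Finish while still holding the probe steady in the hand like that, and leave everything else on the table undisturbed.

Things in the scene. Friction and masses are not known exactly. Their poses are not given: they have to be found in the camera images.
- probe_grip (a point): centre of the handle of the probe, a loose hand instrument of about 0.12 kg; +z runs from tip to handle. Handle: round, black, 26 mm across, 72 mm long; this point is 36 mm above its lower end, which has a flange 30 mm across, 6 mm thick. At the start it hangs upright in the stand's middle hole, flange on the deck. Grip the handle from above; any yaw will do
- tip_end (a point): the very end of the probe's brass tip, 120 mm below the handle's centre along the probe when fully out; +z runs from tip to handle. Below the handle comes a steel stem 10 mm across and 70 mm long, then the round-ended tip, 6.6 mm across and 14 mm long
- probe_tip (a joint): how far the sprung tip is pushed into the stem, m: 0 fully out, 0.012 bottomed; half-way is 0.006. The spring pushes back with about 2 N when it begins to move, 4 N half-way and 6 N at the bottom
- mould_mark (a point): the pencilled ring with a cross, 12 mm across, in the middle of the mould's inner floor; +z is the mould's own axis, square to the floor and pointing out of the pouring hole. The floor lies 64 mm below the mouth along the axis
- mould_mouth (a point): centre of the mouth of the pouring hole, in the plane of the mould's top face, 64 mm from the mark along the axis (+z as for the mark). The hole is 45 mm across at the mouth, narrows to a neck 33 mm across from 16 to 20 mm down, and widens to a bulb 52 mm or more across below
- mould: the tipped mould: a round plaster block 120 mm across, 80 mm high, with two rubber bands and a seam across its top; it cannot move. One side is raised on a wooden batten 170 mm long, so its axis leans about 0.21 rad (12 degrees) from vertical, in a direction that differs each time. Origin at the centre of its underside, z along its axis
- mould_neck: the plaster round the pouring hole, the upper 20 mm of the mould (origin and axes as for the mould)
- tool_stand: wooden stand 75 x 150 mm, 105 mm high, fixed: a base board and a deck 12 mm thick on two end cheeks, three 13 mm holes in a row along its y axis, 38 mm apart; origin under its centre
- probe: the probe; origin on its axis at the lower face of the flange, z along the probe from tip to handle
- open_mould: another round plaster mould, low and wide open, 124 mm across and 50 mm high, standing flat, fixed; not to be tested. It and the tipped mould may have changed places
- oxide_pot_a: loose bystander: small bottle with a white cap, 32 mm across, 55 mm high, origin under its centre
- oxide_pot_b: loose bystander: small bottle with a white cap, 32 mm across, 48 mm high, origin under its centre
- bisque_pot: loose bystander: small unglazed porcelain jar with a neck, 66 mm across, 82 mm high, origin under its centre
- wood_rib: loose bystander: kidney-shaped wooden rib lying flat, 52 x 92 x 9 mm
Not all that is in view belongs to the job. Of the things that look like the probe, the middle-sized one is meant.

How it is judged:
By the outcome, as a careful person would: the job done as asked, in the order asked, and still so for the second after the job is handed in, while the arm keeps its last pose, push and grip.
It also fails if it takes over 48 s, if anything falls off the work surface, if the arm or the gripper's body presses on something with over 40 N, if the wrist force passes 120 N, or if a joint passes its speed limit or range.

## Working session

There is one attempt and no reset: what is moved stays moved. The work goes in short steps, Python scripts to look and compute and a tool call to move; the robot and the scene stay as the last step left them, time stands still between calls to the robot, and variables do not carry over. Pictures are saved under pics/ and viewed, at most 10 in all, crops included, and the job is handed in when it is done.

Besides the shell and the picture viewer there is one more tool, called after "Call:" as name(argument=value, ...), one argument or row to a line, values as JSON. arm_command: Moves the arm, as the interface text tells. Its arguments: {"type":"object","properties":{"rows":{"type":"array"},"grip_force":{"type":"number"}},"required":["rows"]}

```bash
mkdir -p pics; cat > h.py <<'E'
import numpy as np,cv2,pickle
from bench import r
def grab(n,tag):
    f=r.grab_frame(n); pickle.dump(f,open(f'{tag}.pkl','wb')); cv2.imwrite(f'pics/{tag}.png',f['frame'][:,:,::-1]); return f
def load(tag): return pickle.load(open(f'{tag}.pkl','rb'))
def ray(f,uv):
    p=cv2.undistortPoints(np.array(uv,float).reshape(-1,1,2),np.array(f['K']),np.array(f['distortion'])).reshape(-1,2)
    T=np.array(f['world_from_camera']); d=np.c_[p,np.ones(len(p))]@T[:3,:3].T
    return T[:3,3],d
def onz(f,uv,z):
    o,d=ray(f,uv); return o+d*((z-o[2])/d[:,2])[:,None]
def pts(f,uv):
    uv=np.array(uv).reshape(-1,2).astype(int); o,d=ray(f,uv); return o+d*f['depth'][uv[:,1],uv[:,0]][:,None]
def proj(f,P):
    T=np.linalg.inv(np.array(f['world_from_camera'])); rv=cv2.Rodrigues(T[:3,:3])[0]
    return cv2.projectPoints(np.array(P,float).reshape(-1,1,3),rv,T[:3,3],np.array(f['K']),np.array(f['distortion']))[0].reshape(-1,2)
E
python3 - <<'E'
from h import *
for n in('scene','side','wrist'):
    f=grab(n,n+'0'); print(n,np.array(f['world_from_camera']).round(3).tolist(),np.array(f['K']).round(0).tolist())
print(r.get_obs())
a=[cv2.imread(f'pics/{n}0.png') for n in('scene','side')]
E
```

```text
scene [[0.849, -0.416, 0.326, 0.205], [-0.528, -0.657, 0.538, -0.427], [-0.01, -0.629, -0.778, 0.927], [0.0, 0.0, 0.0, 1.0]] [[395.0, 0.0, 319.0], [0.0, 395.0, 197.0], [0.0, 0.0, 1.0]]
side [[-0.931, -0.187, 0.315, 0.152], [-0.366, 0.49, -0.791, 1.131], [-0.006, -0.851, -0.524, 0.765], [0.0, 0.0, 0.0, 1.0]] [[483.0, 0.0, 319.0], [0.0, 483.0, 199.0], [0.0, 0.0, 1.0]]
wrist [[0.258, 0.918, 0.3, 0.097], [0.966, -0.245, -0.082, 0.672], [-0.001, 0.311, -0.951, 0.372], [0.0, 0.0, 0.0, 1.0]] [[324.0, 0.0, 326.0], [0.0, 324.0, 199.0], [0.0, 0.0, 1.0]]
{'clock': 0.15, 'joints': array([-1.41710321,  0.47768056,  0.02236221,  1.55619595, -0.01152919,
        1.10929083, -0.08309484]), 'qvel': array([-0.0005629 , -0.00167058, -0.00213428, -0.00483906,  0.00117698,
       -0.00036484,  0.00011547]), 'tau': array([ 3.15003294e-03, -5.96922970e+01,  1.61019847e+00, -2.81489396e+01,
        1.26032488e-02,  6.49137626e-03,  1.96591245e-06]), 'tcp_pos': array([0.17459485, 0.65159512, 0.24951415]), 'orientation': array([-4.10042159e-01, -3.11461159e+00,  2.26636800e-03]), 'contact_force': array([ 0.66985425,  0.05661657, -0.35060518]), 'moment': array([-0.01357024,  0.04747607, -0.0018458 ]), 'gripper_force': 0.0, 'grip_width': 0.0854325039189697}
```

View pics/scene0.png

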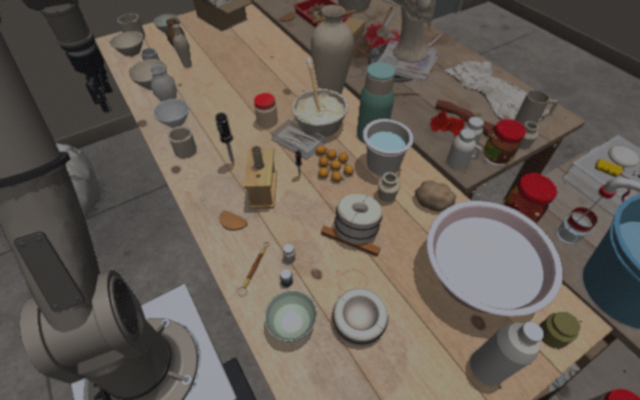

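View pics/side0.png

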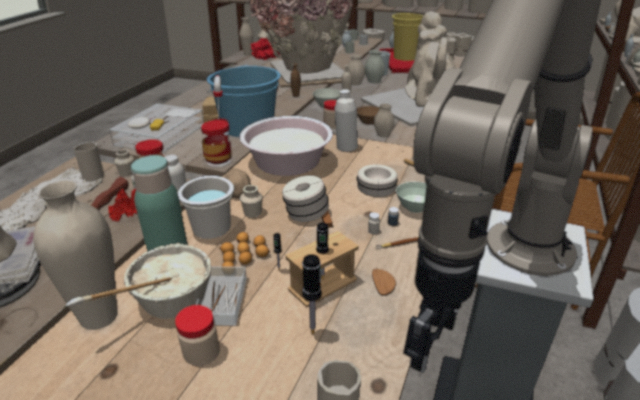

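Scene view: the stand with the middle-sized probe is at about (260,175), with the handle at (257,157). The larger look-alike is at (225,130) and the smaller one at (298,160). The tipped mould is at (358,218) and the open mould at (360,315). In the side view the probe is at (322,237) and the tipped mould at (305,198).

```bash
python3 - <<'E'
from h import *
s=load('scene0');d=load('side0')
for f,c in((s,[(257,157),(257,150)]),(d,[(322,237),(322,226)])):
    print(onz(f,c,0.141).round(3).tolist(), pts(f,c).round(3).tolist())
# mould clouds
for f,(u0,u1,v0,v1),n in((s,(330,390,190,250),'s'),(d,(278,335,172,226),'d')):
    u,v=np.meshgrid(range(u0,u1),range(v0,v1)); P=pts(f,np.c_[u.ravel(),v.ravel()])
    ok=(P[:,2]>0.06)&(P[:,2]<.13); Q=P[ok]; print(n,ok.sum(),np.median(Q,0).round(3),Q.min(0).round(3),Q.max(0).round(3))
    best=0;rng=np.random.default_rng(0)
    for i in range(600):
        a,b,c=Q[rng.choice(len(Q),3,False)];m=np.cross(b-a,c-a);L=np.linalg.norm(m)
        if L<1e-5:continue
        m/=L; m*=np.sign(m[2])
        if m[2]<.93:continue
        e=abs((Q-a)@m)<.002
        if e.sum()>best:best=e.sum();I=e
    W=Q[I];c=W.mean(0);m=np.linalg.svd(W-c)[2][2];m*=np.sign(m[2]);print(best,m.round(3),np.arccos(m[2]),c.round(3),W.min(0).round(3),W.max(0).round(3))
A=cv2.resize(cv2.imread('pics/scene0.png')[180:270,310:410],None,fx=4,fy=4,interpolation=2)
B=cv2.resize(cv2.imread('pics/side0.png')[160:250,265:365],None,fx=4,fy=4,interpolation=2)
cv2.imwrite('pics/c1.png',np.hstack([A,B]))
E
```

```text
[[0.463, 0.331, 0.141], [0.476, 0.356, 0.141]] [[0.459, 0.319, 0.153], [0.463, 0.32, 0.177]]
[[0.464, 0.333, 0.141], [0.479, 0.294, 0.141]] [[0.46, 0.343, 0.149], [0.462, 0.337, 0.173]]
s 1500 [0.612 0.046 0.089] [ 0.561 -0.002  0.06 ] [0.749 0.121 0.107]
746 [0.17  0.111 0.979] 0.20425881701520787 [0.626 0.06  0.093] [0.571 0.004 0.079] [0.683 0.119 0.105]
d 1102 [0.614 0.08  0.084] [0.561 0.008 0.06 ] [0.686 0.126 0.102]
522 [0.173 0.11  0.979] 0.20664650555333036 [0.625 0.066 0.089] [0.568 0.008 0.077] [0.681 0.126 0.102]
```

View pics/c1.png

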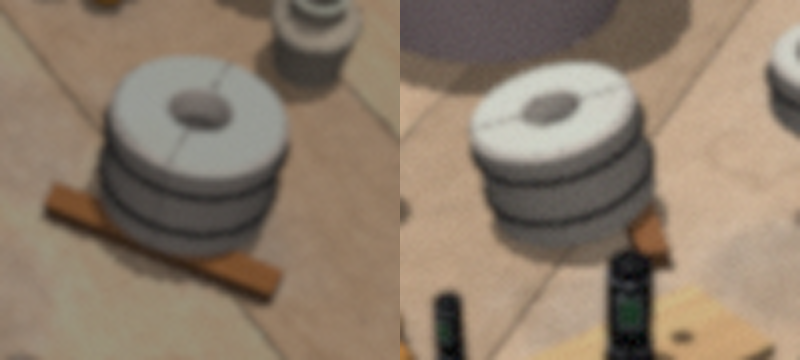

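Crop: the left half shows the tipped mould's hole centred at about (360,207) in the scene image. The right half shows it at about (302.5,186) in the side image. The two plane fits agree on an axis of about (0.171,0.11,0.979).

```bash
python3 - <<'E'
from h import *
s=load('scene0');d=load('side0')
n=np.array([.172,.1105,.979]);n/=np.linalg.norm(n)
for f,px,c in((s,(359.8,207),(.626,.06,.093)),(d,(302.5,186.3),(.625,.066,.089))):
    o,v=ray(f,[px]);v=v[0];print('mouth',(o+v*((np.array(c)-o)@n)/(v@n)).round(4))
def tri(a,b):
    o1,v1=ray(s,[a]);o2,v2=ray(d,[b]);M=np.c_[v1[0],-v2[0]];t=np.linalg.lstsq(M,o2-o1,rcond=None)[0]
    A=o1+t[0]*v1[0];B=o2+t[1]*v2[0];return ((A+B)/2).round(4),np.linalg.norm(A-B).round(4)
print('mouth tri',tri((359.8,207),(302.5,186.3)))
print('small',pts(s,[(298,155)]),pts(d,[(277,240)]))
print('big',pts(s,[(224,120),(225,130),(230,155)]),pts(d,[(312,262),(312,280)]))
# dark handle blob of the probe, each view
for f,(u0,u1,v0,v1) in((s,(245,270,140,180)),(d,(310,335,215,256))):
    g=f['frame'][v0:v1,u0:u1].max(2)<60
    k,l,st,ce=cv2.connectedComponentsWithStats(g.astype(np.uint8));
    for i in range(1,k):
        if st[i,4]>20: print(st[i]+[u0,v0,0,0,0],ce[i]+[u0,v0])
# stand deck
u,v=np.meshgrid(range(235,285),range(145,210));P=pts(s,np.c_[u.ravel(),v.ravel()]);Q=P[abs(P[:,2]-.105)<.006][:,:2].astype(np.float32);print(cv2.minAreaRect(Q))
E
```

```text
mouth [0.6276 0.0627 0.0924]
mouth [0.6278 0.0622 0.0889]
mouth tri (array([0.6279, 0.0637, 0.0902]), np.float64(0.0015))
small [[0.58053944 0.30865146 0.10441058]] [[0.58003216 0.32453568 0.09613392]]
big [[0.43176843 0.46221141 0.19465981]
 [0.42697748 0.46049538 0.16081365]
 [0.42555702 0.47222822 0.04958157]] [[0.42255463 0.49013187 0.20161759]
 [0.42150118 0.49430705 0.16166759]]
[317 222  12  31 277] [322.25270758 237.6534296 ]
((0.4646798372268677, 0.3296756148338318), (0.15441392362117767, 0.07582691311836243), 59.22300720214844)
```

Call:
arm_command(
  rows=[
    {"fingers": 1,"x": -0.024,"y": -0.016,"z": -0.004},
    {"fingers": 1,"x": -0.024,"y": -0.016,"z": -0.004},
    {"fingers": 1,"x": -0.024,"y": -0.016,"z": -0.004},
    {"fingers": 1,"x": -0.024,"y": -0.016,"z": -0.004},
    {"fingers": 1,"x": -0.024,"y": -0.016,"z": -0.004},
    {"fingers": 1,"x": -0.024,"y": -0.016,"z": -0.004},
    {"fingers": 1,"x": -0.024,"y": -0.016,"z": -0.004},
    {"fingers": 1,"x": -0.024,"y": -0.016,"z": -0.004},
    {"fingers": 1,"x": -0.024,"y": -0.016},
    {"fingers": 1,"x": -0.024,"y": -0.016},
  ],
)

```text
validation failed for argument at $.ro...
```

Call:
arm_command(
  rows=[
    {"fingers": 1,"x": -0.024,"y": -0.016},
    {"fingers": 1,"x": -0.024,"y": -0.016},
    {"fingers": 1,"x": -0.024,"y": -0.016},
    {"fingers": 1,"x": -0.024,"y": -0.016},
    {"fingers": 1,"x": -0.024,"y": -0.012},
    {"fingers": 1},
  ],
)

```text
validation failed for argument at $.ro...
```

```bash
python3 - <<'E'
from h import *
o=r.get_obs();print(o['joints'].round(3),o['tcp_pos'].round(4),o['orientation'].round(4))
f=grab('wrist','w1');print(proj(f,[(.464,.33,.177),(.464,.33,.105)]))
E
```

```text
[-1.417  0.478  0.022  1.556 -0.012  1.109 -0.083] [0.1746 0.6516 0.2495] [-4.1000e-01 -3.1146e+00  2.3000e-03]
[[ 83.50037137 570.34585252]
 [128.29660059 483.11316286]]
```

View pics/w1.png

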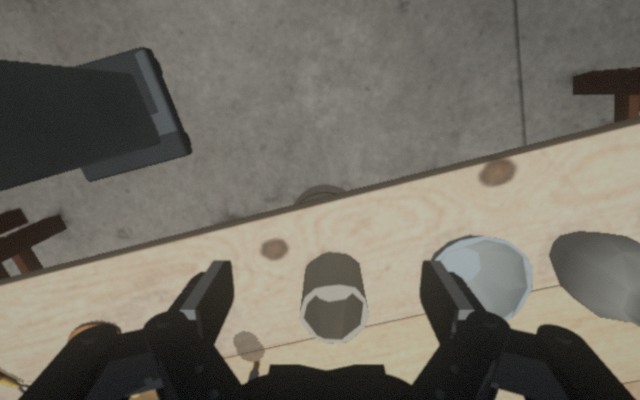

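The arm did not move: the wrist view still shows the start pose, with a grey cup at (335,300) between the fingers. The rows probably need every field, so I'll send full rows.

Call:
arm_command(
  rows=[
    {"fingers": 1,"x": -0.024,"y": -0.016,"z": -0.004,"ax": 0,"ay": 0,"az": 0},
    {"fingers": 1,"x": -0.024,"y": -0.016,"z": -0.004,"ax": 0,"ay": 0,"az": 0},
    {"fingers": 1,"x": -0.024,"y": -0.016,"z": -0.004,"ax": 0,"ay": 0,"az": 0},
    {"fingers": 1,"x": -0.024,"y": -0.016,"z": -0.004,"ax": 0,"ay": 0,"az": 0},
    {"fingers": 1,"x": -0.024,"y": -0.016,"z": -0.004,"ax": 0,"ay": 0,"az": 0},
    {"fingers": 1,"x": -0.024,"y": -0.016,"z": -0.004,"ax": 0,"ay": 0,"az": 0},
    {"fingers": 1,"x": -0.024,"y": -0.016,"z": -0.004,"ax": 0,"ay": 0,"az": 0},
    {"fingers": 1,"x": -0.024,"y": -0.016,"z": -0.004,"ax": 0,"ay": 0,"az": 0},
    {"fingers": 1,"x": -0.024,"y": -0.016,"z": 0,"ax": 0,"ay": 0,"az": 0},
    {"fingers": 1,"x": -0.024,"y": -0.016,"z": 0,"ax": 0,"ay": 0,"az": 0},
  ],
)

```text
clock: 1.03
tcp_pos: [0.3659, 0.4342, 0.2826]
orientation: [0.41, 3.115, 0.001]
contact_force: [-0.3, 0.2, -0.9]
grip_width: 0.0854
gripper_force: 0.0
```

Call:
arm_command(
  rows=[
    {"fingers": 1,"x": -0.024,"y": -0.015,"z": 0,"ax": 0,"ay": 0,"az": 0},
    {"fingers": 1,"x": -0.024,"y": -0.015,"z": 0,"ax": 0,"ay": 0,"az": 0},
    {"fingers": 1,"x": -0.024,"y": -0.015,"z": 0,"ax": 0,"ay": 0,"az": 0},
    {"fingers": 1,"x": -0.024,"y": -0.015,"z": 0,"ax": 0,"ay": 0,"az": 0},
    {"fingers": 1,"x": -0.026,"y": -0.015,"z": 0,"ax": 0,"ay": 0,"az": 0},
    {"fingers": 1,"x": 0,"y": 0,"z": 0,"ax": 0,"ay": 0,"az": 0},
    {"fingers": 1,"x": 0,"y": 0,"z": 0,"ax": 0,"ay": 0,"az": 0},
  ],
)

```text
clock: 1.62
tcp_pos: [0.4649, 0.3294, 0.2823]
orientation: [0.417, 3.113, -0.001]
contact_force: [-0.9, 0.3, -0.2]
grip_width: 0.0852
gripper_force: 0.0
```

```bash
python3 - <<'E'
from h import *
o=r.get_obs();print(o['joints'].round(3),o['tcp_pos'].round(4),o['orientation'].round(4))
f=grab('wrist','w1b');print(proj(f,[(.464,.33,.177),(.464,.33,.105)]))
E
```

```text
[-0.877  0.274  0.185  1.786 -0.056  1.087  0.632] [0.4649 0.3294 0.2823] [ 4.1680e-01  3.1135e+00 -7.0000e-04]
[[327.5546789  204.35077713]
 [327.32584786 179.7393888 ]]
```

View pics/w1b.png

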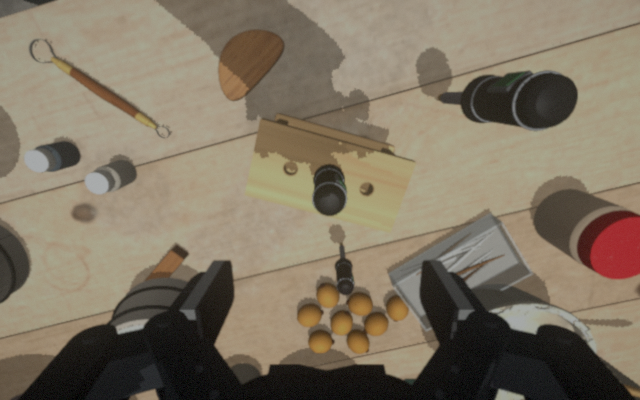

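The wrist view shows the probe's cap centred at about (330,202), against a predicted (327.5,204). The estimate is good to about 1.5 mm. Next: descend and grip.

Call:
arm_command(
  rows=[
    {"fingers": 1,"x": 0.001,"y": 0.001,"z": 0.022,"ax": 0,"ay": 0,"az": 0},
    {"fingers": 1,"x": 0,"y": 0,"z": 0.022,"ax": 0,"ay": 0,"az": 0},
    {"fingers": 1,"x": 0,"y": 0,"z": 0.022,"ax": 0,"ay": 0,"az": 0},
    {"fingers": 1,"x": 0,"y": 0,"z": 0.022,"ax": 0,"ay": 0,"az": 0},
    {"fingers": 1,"x": 0,"y": 0,"z": 0.022,"ax": 0,"ay": 0,"az": 0},
    {"fingers": 1,"x": 0,"y": 0,"z": 0.022,"ax": 0,"ay": 0,"az": 0},
    {"fingers": 1,"x": 0,"y": 0,"z": 0,"ax": 0,"ay": 0,"az": 0},
    {"fingers": 1,"x": 0,"y": 0,"z": 0,"ax": 0,"ay": 0,"az": 0},
  ],
)

```text
clock: 2.33
tcp_pos: [0.4613, 0.3333, 0.1496]
orientation: [-0.406, -3.113, 0.003]
contact_force: [-0.9, 0.6, 0.7]
grip_width: 0.0856
gripper_force: 0.0
```

```bash
python3 - <<'E'
from h import *
f=grab('wrist','w2');print(proj(f,[(.464,.33,.177),(.464,.33,.105)]))
E
```

```text
[[320.66027896 336.66945667]
 [323.01855901 246.54297621]]
```

View pics/w2.png

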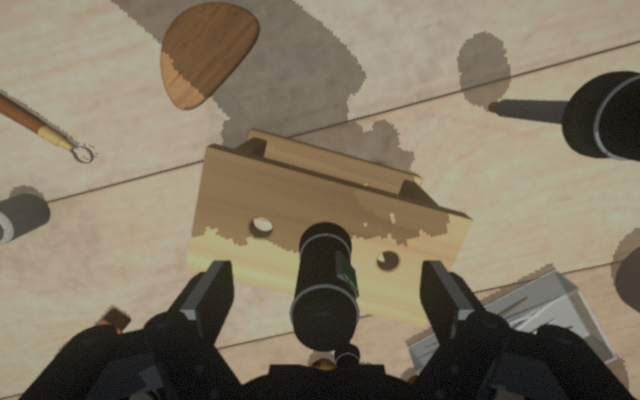

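The wrist view close up shows the stand's outer holes at (262,227) and (388,261). Their midpoint (325,244) puts the probe axis at about (0.463,0.331). I'll correct by 2 mm and close the grip.

Call:
arm_command(
  rows=[
    {"fingers": 1,"x": -0.002,"y": -0.0015,"z": 0,"ax": 0,"ay": 0,"az": 0},
    {"fingers": 1,"x": 0,"y": 0,"z": 0,"ax": 0,"ay": 0,"az": 0},
    {"fingers": -0.2,"x": 0,"y": 0,"z": 0,"ax": 0,"ay": 0,"az": 0},
    {"fingers": -0.6,"x": 0,"y": 0,"z": 0,"ax": 0,"ay": 0,"az": 0},
    {"fingers": -1,"x": 0,"y": 0,"z": 0,"ax": 0,"ay": 0,"az": 0},
    {"fingers": -1,"x": 0,"y": 0,"z": 0,"ax": 0,"ay": 0,"az": 0},
    {"fingers": -1,"x": 0,"y": 0,"z": 0,"ax": 0,"ay": 0,"az": 0},
    {"fingers": -1,"x": 0,"y": 0,"z": 0,"ax": 0,"ay": 0,"az": 0},
    {"fingers": -1,"x": 0,"y": 0,"z": 0,"ax": 0,"ay": 0,"az": 0},
    {"fingers": -1,"x": 0,"y": 0,"z": 0,"ax": 0,"ay": 0,"az": 0},
  ],
  grip_force=50,
)

```text
clock: 3.22
tcp_pos: [0.4644, 0.3307, 0.1505]
orientation: [0.41, 3.115, 0.0]
contact_force: [-0.5, 0.1, 3.7]
grip_width: 0.0247
gripper_force: 48.9
```

Call:
arm_command(
  rows=[
    {"fingers": -1,"x": 0,"y": 0,"z": -0.008,"ax": 0,"ay": 0,"az": 0},
    {"fingers": -1,"x": 0,"y": 0,"z": -0.014,"ax": 0,"ay": 0,"az": 0},
    {"fingers": -1,"x": 0,"y": 0,"z": -0.018,"ax": 0,"ay": 0,"az": 0},
    {"fingers": -1,"x": 0,"y": 0,"z": -0.018,"ax": 0,"ay": 0,"az": 0},
    {"fingers": -1,"x": 0,"y": 0,"z": -0.018,"ax": 0,"ay": 0,"az": 0},
    {"fingers": -1,"x": 0,"y": 0,"z": -0.018,"ax": 0,"ay": 0,"az": 0},
    {"fingers": -1,"x": 0,"y": 0,"z": -0.018,"ax": 0,"ay": 0,"az": 0},
    {"fingers": -1,"x": 0,"y": 0,"z": -0.018,"ax": 0,"ay": 0,"az": 0},
    {"fingers": -1,"x": 0,"y": 0,"z": -0.018,"ax": 0,"ay": 0,"az": 0},
    {"fingers": -1,"x": 0,"y": 0,"z": -0.012,"ax": 0,"ay": 0,"az": 0},
  ],
)

```text
clock: 4.05
tcp_pos: [0.4646, 0.3305, 0.3124]
orientation: [0.41, 3.114, 0.002]
contact_force: [-0.5, 0.3, -1.4]
grip_width: 0.0247
gripper_force: 49.4
```

```bash
cat >> h.py <<'E'
from scipy.spatial.transform import Rotation as Ro
def plan(p,axis):
    "tool-frame shift/turn (turn first shown as rotvec deg), to put TCP at p with tool z = -axis, least turn"
    o=r.get_obs();R=Ro.from_rotvec(o['orientation']).as_matrix()
    z=R[:,2];a=-np.array(axis)/np.linalg.norm(axis);c=np.cross(z,a);s=np.linalg.norm(c)
    w=c/s*np.arctan2(s,z@a) if s>1e-9 else c
    print('shift(current tool)',(R.T@(np.array(p)-o['tcp_pos'])).round(4),'turn deg',np.degrees(R.T@w).round(2))
    print('shift(after turn)',((Ro.from_rotvec(w).as_matrix()@R).T@(np.array(p)-o['tcp_pos'])).round(4))
E
python3 - <<'E'
from h import *
o=r.get_obs();print(o['joints'].round(3),o['tcp_pos'].round(4),o['orientation'].round(4),o['grip_width'],o['contact_force'])
f=grab('wrist','w3');grab('scene','s3');grab('side','d3')
T=o['tcp_pos']
for n in('s3','d3','w3'):
    f=load(n);c=proj(f,[T,T-[0,0,.12]]);print(n,c.round(1).tolist())
n=np.array([.172,.1105,.979]);n/=np.linalg.norm(n)
m=np.array([.628,.063,.0905]);mk=m-.064*n
# tip 25mm above mouth on axis
plan(m+.025*n+.12*n,n)
A=[]
for nme,c in(('s3',(250,130)),('d3',(325,190)),('w3',None)):
    im=cv2.imread(f'pics/{nme}.png')
    if c is None: im=cv2.resize(im[200:400,210:430],None,fx=1.2,fy=1.6); A.append(cv2.resize(im,(264,400)))
    else:
        P=proj(load(nme),T-[0,0,.07])[0].astype(int); q=im[max(P[1]-50,0):P[1]+50,P[0]-33:P[0]+33]; A.append(cv2.resize(q,(264,400),interpolation=2)); print(P)
cv2.imwrite('pics/c3.png',np.hstack(A))
E
```

```text
[-0.882  0.249  0.188  1.748 -0.051  1.148  0.63 ] [0.4646 0.3305 0.3124] [4.1030e-01 3.1136e+00 1.8000e-03] 0.024739952315625906 [-0.5300861   0.26580191 -1.39481327]
s3 [[248.3, 107.5], [255.0, 143.4]]
d3 [[321.8, 167.1], [322.1, 216.8]]
w3 [[327.5, 285.2], [326.8, 199.3]]
shift(current tool) [-0.247  -0.1944  0.0786] turn deg [8.81 7.98 0.  ]
shift(after turn) [-0.2576 -0.1828  0.0724]
[252 129]
[321 196]
```

View pics/c3.png

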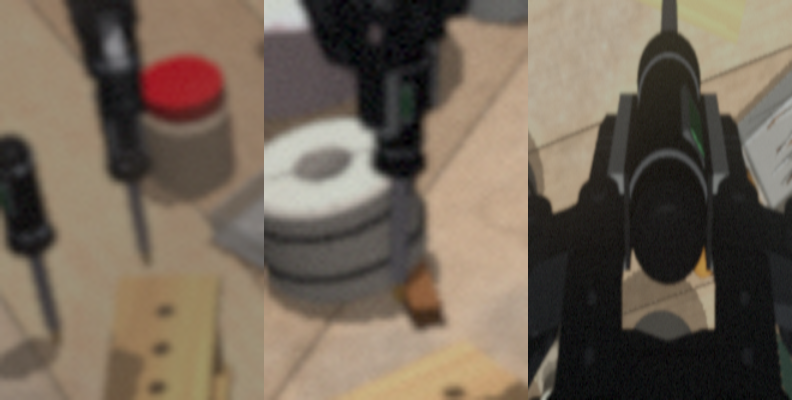

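The crop shows the probe held straight. The stem tip is at about (255.7,144.5) in the scene image and (322,221) in the side image, which agrees with the tip being about 129.5 mm below the TCP. Next: carry it to the mould and tilt it on the way.

Call:
arm_command(
  rows=[
    {"fingers": -1,"x": -0.025,"y": -0.019,"z": 0,"ax": 0.88,"ay": 0.8,"az": 0},
    {"fingers": -1,"x": -0.025,"y": -0.019,"z": 0,"ax": 0.88,"ay": 0.8,"az": 0},
    {"fingers": -1,"x": -0.025,"y": -0.019,"z": 0,"ax": 0.88,"ay": 0.8,"az": 0},
    {"fingers": -1,"x": -0.025,"y": -0.019,"z": 0,"ax": 0.88,"ay": 0.8,"az": 0},
    {"fingers": -1,"x": -0.025,"y": -0.019,"z": 0,"ax": 0.88,"ay": 0.8,"az": 0},
    {"fingers": -1,"x": -0.025,"y": -0.019,"z": 0,"ax": 0.88,"ay": 0.8,"az": 0},
    {"fingers": -1,"x": -0.025,"y": -0.019,"z": 0,"ax": 0.88,"ay": 0.8,"az": 0},
    {"fingers": -1,"x": -0.025,"y": -0.019,"z": 0,"ax": 0.88,"ay": 0.8,"az": 0},
    {"fingers": -1,"x": -0.025,"y": -0.019,"z": 0,"ax": 0.88,"ay": 0.8,"az": 0},
    {"fingers": -1,"x": -0.025,"y": -0.019,"z": 0,"ax": 0.88,"ay": 0.8,"az": 0},
  ],
)

```text
clock: 5.03
tcp_pos: [0.6566, 0.0809, 0.306]
orientation: [-0.388, -2.948, 0.202]
contact_force: [1.0, 0.1, -0.7]
grip_width: 0.025
gripper_force: 49.3
```

Call:
arm_command(
  rows=[
    {"fingers": -1,"x": 0,"y": 0,"z": 0,"ax": 0,"ay": 0,"az": 0},
    {"fingers": -1,"x": 0,"y": 0,"z": 0,"ax": 0,"ay": 0,"az": 0},
    {"fingers": -1,"x": 0,"y": 0,"z": 0,"ax": 0,"ay": 0,"az": 0},
  ],
)

```text
clock: 5.28
tcp_pos: [0.6558, 0.0828, 0.3062]
orientation: [-0.388, -2.949, 0.2]
contact_force: [-0.5, 0.7, -1.4]
grip_width: 0.0248
gripper_force: 49.4
```

```bash
python3 - <<'E'
from h import *
o=r.get_obs();print(o['joints'].round(3),o['tcp_pos'].round(4),o['contact_force'])
n=np.array([.172,.1105,.979]);n/=np.linalg.norm(n)
m=np.array([.628,.063,.0905])
plan(m+(.03+.1295)*n,n)
f=grab('wrist','w4')
# refit axis and mouth from wrist depth
print('mouth px',proj(f,[m]).round(1))
u,v=np.meshgrid(range(0,640,2),range(0,400,2));P=pts(f,np.c_[u.ravel(),v.ravel()])
k=(np.linalg.norm(P[:,:2]-m[:2],axis=1)<.062)&(abs((P-m)@n)<.008);Q=P[k]
for i in range(4):
    c=Q.mean(0);w=np.linalg.svd(Q-c,full_matrices=False)[2][2];w*=np.sign(w[2]);e=(Q-c)@w;Q=Q[abs(e)<max(.0012,2*e.std())]
print(len(Q),w.round(4),np.arccos(w[2]),'height at mouth offset',((c-m)@w).round(4))
E
```

```text
[-0.459  0.533  0.327  1.393 -0.083  1.435  1.169] [0.6558 0.0828 0.3062] [-0.51833648  0.66220593 -1.41053478]
shift(current tool) [-0.0086  0.0069  0.0586] turn deg [-0.1 -0.2  0. ]
shift(after turn) [-0.0084  0.0068  0.0586]
mouth px [[333.3 179.1]]
1576 [0.1766 0.112  0.9779] 0.2106786458866162 height at mouth offset -0.0007
```

View pics/w4.png

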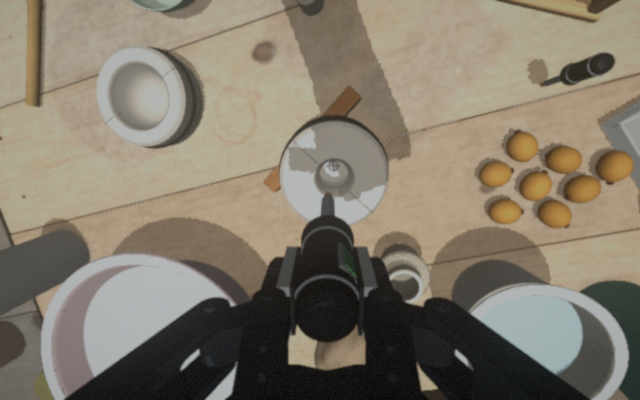

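The wrist view shows the mould's mouth around (334,176). The pencil mark on the floor is visible at about (334,167), and the tip at about (327,195). Now to refine mouth and mark numerically.

```bash
python3 - <<'E'
from h import *
f=load('w4');n=np.array([.175,.1115,.978]);n/=np.linalg.norm(n);m=np.array([.628,.063,.0900])
e1=np.cross([0,1,0],n);e1/=np.linalg.norm(e1);e2=np.cross(n,e1)
u,v=np.meshgrid(range(270,400),range(105,240));uv=np.c_[u.ravel(),v.ravel()]
o,d=ray(f,uv);P=o+d*f['depth'][uv[:,1],uv[:,0]][:,None];h=(P-m)@n
def toplane(h0): 
    X=o+d*(((m+h0*n-o)@n)/(d@n))[:,None]-m; return np.c_[X@e1,X@e2]
q=toplane(0);rr=np.hypot(*q.T)
hole=(rr<.032)&(h<-.0025)&(h>-.09)
H=q[hole].astype(np.float32)*1000;c,R=cv2.minEnclosingCircle(H);print('hole',c,R,len(H))
hu=cv2.convexHull(H).reshape(-1,2)
from scipy.optimize import least_squares
s=least_squares(lambda t:np.hypot(hu[:,0]-t[0],hu[:,1]-t[1])-22.5,[0,0],loss='soft_l1').x;print('hole fit r22.5',s)
# outer rim
on=(abs(h)<.003)&(rr<.07);B=q[on].astype(np.float32)*1000;hb=cv2.convexHull(B).reshape(-1,2)
t=least_squares(lambda t:np.hypot(hb[:,0]-t[0],hb[:,1]-t[1])-t[2],[0,0,60],loss='soft_l1').x;print('rim',t)
# floor
g=f['frame'].mean(2)[105:240,270:400].ravel()
fl=(rr<.03)&(h<-.058)&(h>-.07);print('floor n',fl.sum(),'h',np.median(h[fl]))
q2=toplane(-.064);F=q2[fl]*1000;gf=g[fl]
th=np.median(gf)-12;D=F[gf<th];print(np.percentile(gf,[2,10,50,90]),len(D),D.mean(0) if len(D) else '',F.mean(0))
sub=f['frame'].mean(2)[156:182,320:350].astype(int);print('\n'.join(' '.join(f'{x:3d}' for x in row) for row in sub))
print(e1,e2)
E
```

```text
hole (-0.6853351593017578, -0.4855766296386719) 31.190237045288086 1057
hole fit r22.5 [ 0.08029036 -0.33483824]
rim [-2.30837265  1.19948035 58.5497488 ]
floor n 586 h -0.06389884709386023
[ 96.23333333 108.33333333 132.66666667 170.16666667] 174 [11.08084652 -0.01236018] [ 8.75872355 -0.75711955]
135 134 136 136 134 134 134 136 136 136 136 135 134 135 135 136 133 135 135 136 135 135 135 134 135 136 134 134 134 133
134 135 135 135 137 136 135 133 134 131 131 130 128 127 127 127 129 132 131 129 133 134 135 135 137 133 134 135 134 133
137 136 135 135 133 133 131 130 124 118 114 111 110 107 106 107 106 112 115 118 124 127 132 132 136 134 134 134 134 134
135 134 135 134 131 126 119 113 102 101  95  90  84  83  88  91  92  92  90  98 107 111 120 125 130 132 132 134 136 134
136 134 133 131 121 106 100  93  92  90  88  85  76  76  87  95  94  94  90  88  87  89 101 109 118 126 131 134 134 132
134 132 122 111  99  91  94 111 118 110  94  92  81  82  92  96  98 110 113 107  98  89  85  93 101 110 122 129 132 135
131 120 105  94  90 103 131 148 146 116 104 111 104  97 111 105 102 110 124 124 
[... 1695 characters left out ...]
 131 128 119 112 101  92
103 116 128 134 135 134 135 136 135 136 136 140 143 154 152 143 140 138 140 135 133 134 133 130 127 122 114 106  95  95
 97 109 119 129 133 135 134 136 136 135 135 135 136 139 139 136 135 134 133 132 132 131 128 123 120 117 112 102  96  92
 95 104 112 119 126 130 132 134 134 136 135 134 134 135 136 132 134 133 133 132 131 128 124 121 117 113 109  95  95  96
 92 100 106 113 116 120 126 128 130 131 131 132 133 132 134 132 133 132 129 130 124 121 118 116 115 109 102  96  95  97
 95  97 104 107 110 111 118 122 124 125 129 127 129 129 130 128 127 125 124 122 120 117 114 112 109 105  98  98  97  97
[ 0.98436531  0.         -0.17613899] [-0.019644    0.99376156 -0.10978192]
```

```bash
python3 - <<'E'
from h import *
f=load('w4');n=np.array([.175,.1115,.978]);n/=np.linalg.norm(n);m=np.array([.628,.063,.0900])
mk=m-.064*n; o,d=ray(f,[(333,165)]);d=d[0]
X=o+d*((mk-o)@n)/(d@n);print('mark by ray',X.round(4),'from mouth',mk.round(4),proj(f,[mk]).round(1))
ob=r.get_obs();R=Ro.from_rotvec(ob['orientation']).as_matrix();tip=ob['tcp_pos']+R[:,2]*.1295
print('tip px predicted',proj(f,[tip,ob['tcp_pos']+R[:,2]*.1155,ob['tcp_pos']+R[:,2]*.07]).round(1))
g=f['frame'].mean(2).astype(int)
for row in range(190,216,2): print(row,' '.join(f'{x:3d}' for x in g[row,314:346]))
plan(X+(.064+.03+.1295)*n,n)
E
```

```text
mark by ray [0.6152 0.0571 0.0275] from mouth [0.6168 0.0559 0.0274] [[332.4 166.5]]
tip px predicted [[327.7 195.5]
 [327.8 200.9]
 [328.  223.4]]
190 181 182 178 174 160 141 124 116 113 113 112 113 110 109 108 112 112 113 112 114 114 114 116 117 113 107 102 105 102 103 106 105
192 181 182 181 182 178 169 157 136 129 122 113 104  94  88  88  94 107 112 117 116 119 121 123 123 118 109 106 108 106 107 108 110
194 181 181 181 182 181 180 179 174 168 149 112  80  77  73  72  72  78  95 118 122 127 123 127 125 121 115 108 110 115 116 122 125
196 183 182 181 183 182 182 181 179 170 141  98  77  74  75  72  72  71  82 107 128 139 139 145 144 140 139 136 136 139 138 135 134
198 181 181 182 181 183 181 182 167 129  86  76  76  74  75  72  71  71  72  84 124 160 171 174 174 177 176 178 180 179 171 146 134
200 180 181 182 181 182 181 176 153 101  77  75  77  76  75  73  74  70  69  74 102 152 176 181 182 182 181 181 182 181 177 171 161
202 182 183 182 183 180 180 172 136  91  78  70  75  75  78  72  71  69  69  70  91 139 174 181 183 181 181 182 181 181 182 181 178
204 180 182 182 183 181 181 
[... 182 characters left out ...]
8  88 137 173 181 182 181 181 181 182 182 182 181 181
208 181 182 182 182 181 182 168 114  76  75  75  75  75  71  72  73  70  68  66  81 125 172 181 182 181 182 179 183 181 182 182 181
210 182 182 182 182 181 179 166 113  78  74  74  74  76  71  74  70  68  70  67  77 122 171 181 182 181 182 181 180 182 181 180 180
212 182 181 180 182 181 176 152 105  74  74  75  73  72  74  73  73  71  66  64  73 119 170 180 180 182 182 181 182 181 182 181 182
214 182 181 180 181 180 175 146  96  71  72  69  69  65  64  65  64  64  66  63  66 113 166 180 181 181 182 181 181 181 181 182 182
shift(current tool) [-0.0076  0.0074  0.0596] turn deg [ 0.04 -0.01  0.  ]
shift(after turn) [-0.0076  0.0074  0.0596]
```

Call:
arm_command(
  rows=[
    {"fingers": -1,"x": -0.0036,"y": 0.0034,"z": 0.01,"ax": 0,"ay": 0,"az": 0},
    {"fingers": -1,"x": -0.004,"y": 0.004,"z": 0.01,"ax": 0,"ay": 0,"az": 0},
    {"fingers": -1,"x": 0,"y": 0,"z": 0.015,"ax": 0,"ay": 0,"az": 0},
    {"fingers": -1,"x": 0,"y": 0,"z": 0.015,"ax": 0,"ay": 0,"az": 0},
    {"fingers": -1,"x": 0,"y": 0,"z": 0.01,"ax": 0,"ay": 0,"az": 0},
    {"fingers": -1,"x": 0,"y": 0,"z": 0,"ax": 0,"ay": 0,"az": 0},
    {"fingers": -1,"x": 0,"y": 0,"z": 0,"ax": 0,"ay": 0,"az": 0},
    {"fingers": -1,"x": 0,"y": 0,"z": 0,"ax": 0,"ay": 0,"az": 0},
  ],
)

```text
clock: 6.0
tcp_pos: [0.6556, 0.081, 0.2474]
orientation: [-0.388, -2.952, 0.2]
contact_force: [-0.3, 0.2, -0.3]
grip_width: 0.0249
gripper_force: 49.4
```

```bash
python3 - <<'E'
from h import *
o=r.get_obs();print(o['joints'].round(3),o['tcp_pos'].round(4),o['contact_force'])
n=np.array([.175,.1115,.978]);n/=np.linalg.norm(n);X=np.array([.6152,.0571,.0275])
plan(X+.1235*n,n)
f=grab('wrist','w5');R=Ro.from_rotvec(o['orientation']).as_matrix()
print('mark px',proj(f,[X]).round(1),'tip',proj(f,[o['tcp_pos']+R[:,2]*.1295]).round(1))
u,v=np.meshgrid(range(0,640,2),range(0,400,2));P=pts(f,np.c_[u.ravel(),v.ravel()]);m=X+.064*n
k=(np.linalg.norm(P[:,:2]-m[:2],axis=1)<.062)&(abs((P-m)@n)<.008);Q=P[k]
for i in range(4):
    c=Q.mean(0);w=np.linalg.svd(Q-c,full_matrices=False)[2][2];w*=np.sign(w[2]);e=(Q-c)@w;Q=Q[abs(e)<max(.0012,2*e.std())]
print(len(Q),w.round(4),np.arccos(w[2]),'off',((c-m)@w).round(4))
p=proj(f,[X])[0].astype(int);cv2.imwrite('pics/c5.png',cv2.resize(f['frame'][p[1]-50:p[1]+60,p[0]-60:p[0]+60,::-1],None,fx=5,fy=5,interpolation=2));print(p)
E
```

```text
[-0.454  0.572  0.317  1.464 -0.091  1.322  1.172] [0.6556 0.081  0.2474] [-0.32001423  0.15753837 -0.32594012]
shift(current tool) [0.0016 0.0008 0.1014] turn deg [0.06 0.15 0.  ]
shift(after turn) [0.0013 0.0009 0.1014]
mark px [[327.3 167.8]] tip [[326.8 195.7]]
2131 [0.1773 0.1116 0.9778] 0.21105633667515475 off -0.0002
[327 167]
```

View pics/c5.png

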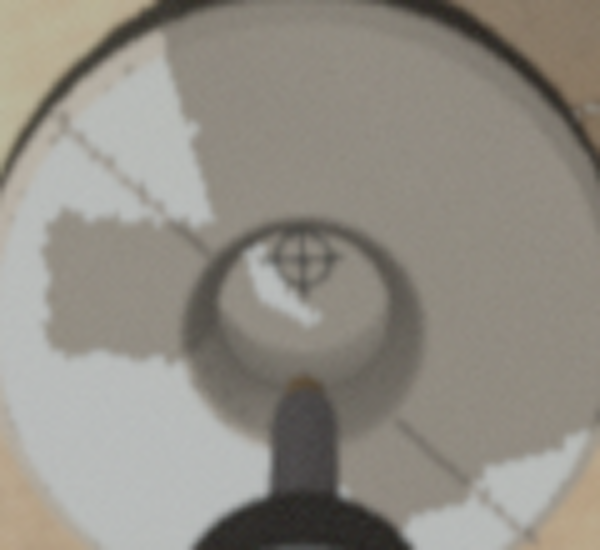

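The close crop shows the mark at image (327.6,168.6), against a predicted (327.3,167.8). The stem is centred on the hole's line with wide clearance. Next: go down the axis, stopping about 10 mm above the floor.

Call:
arm_command(
  rows=[
    {"fingers": -1,"x": 0.0005,"y": 0.001,"z": 0.005,"ax": 0.06,"ay": 0.2,"az": 0},
    {"fingers": -1,"x": 0,"y": 0,"z": 0.01,"ax": 0,"ay": 0,"az": 0},
    {"fingers": -1,"x": 0,"y": 0,"z": 0.01,"ax": 0,"ay": 0,"az": 0},
    {"fingers": -1,"x": 0,"y": 0,"z": 0.01,"ax": 0,"ay": 0,"az": 0},
    {"fingers": -1,"x": 0,"y": 0,"z": 0.01,"ax": 0,"ay": 0,"az": 0},
    {"fingers": -1,"x": 0,"y": 0,"z": 0.01,"ax": 0,"ay": 0,"az": 0},
    {"fingers": -1,"x": 0,"y": 0,"z": 0.01,"ax": 0,"ay": 0,"az": 0},
    {"fingers": -1,"x": 0,"y": 0,"z": 0.01,"ax": 0,"ay": 0,"az": 0},
    {"fingers": -1,"x": 0,"y": 0,"z": 0.01,"ax": 0,"ay": 0,"az": 0},
    {"fingers": -1,"x": 0,"y": 0,"z": 0,"ax": 0,"ay": 0,"az": 0},
  ],
)

```text
clock: 6.88
tcp_pos: [0.6383, 0.0718, 0.1611]
orientation: [-0.388, -2.944, 0.203]
contact_force: [-1.6, 0.7, -1.1]
grip_width: 0.0249
gripper_force: 49.4
```

```bash
cat > st.py <<'E'
from h import *
n=np.array([.1765,.1117,.978]);n/=np.linalg.norm(n);f=load('w5')
Xo=np.array([.6152,.0571,.0275]);o,d=ray(f,[(327.6,168.6)]);d=d[0];X=o+d*((Xo-o)@n)/(d@n)
F=[]
for i in range(3):
    ob=r.get_obs();r.grab_frame('side') if i<2 else 0;F.append(ob['contact_force'])
F=np.array(F);print('X',X.round(4),'F.n',(F@n).round(2),F[-1].round(2),ob['tcp_pos'].round(4))
plan(X+.1235*n,n)
E
python3 st.py
```

```text
X [0.6161 0.0572 0.0273] F.n [-1.29 -1.57 -1.28] [ 0.41  0.11 -1.4 ] [0.6398 0.0722 0.1632]
shift(current tool) [-0.0007  0.0008  0.0153] turn deg [-0.02 -0.07 -0.  ]
shift(after turn) [-0.0007  0.0007  0.0153]
```

Call:
arm_command(
  rows=[
    {"fingers": -1,"x": -0.0004,"y": 0.0005,"z": 0.002,"ax": 0,"ay": 0,"az": 0},
    {"fingers": -1,"x": 0,"y": 0,"z": 0.002,"ax": 0,"ay": 0,"az": 0},
    {"fingers": -1,"x": 0,"y": 0,"z": 0.002,"ax": 0,"ay": 0,"az": 0},
    {"fingers": -1,"x": 0,"y": 0,"z": 0.001,"ax": 0,"ay": 0,"az": 0},
    {"fingers": -1,"x": 0,"y": 0,"z": 0,"ax": 0,"ay": 0,"az": 0},
    {"fingers": -1,"x": 0,"y": 0,"z": 0,"ax": 0,"ay": 0,"az": 0},
    {"fingers": -1,"x": 0,"y": 0,"z": 0,"ax": 0,"ay": 0,"az": 0},
  ],
)

```text
clock: 7.57
tcp_pos: [0.6393, 0.0719, 0.1568]
orientation: [-0.388, -2.948, 0.201]
contact_force: [0.1, -0.1, -0.4]
grip_width: 0.025
gripper_force: 49.4
```

```bash
python3 st.py
```

```text
X [0.6161 0.0572 0.0273] F.n [-0.44 -0.47 -1.28] [-0.41  0.96 -1.34] [0.6393 0.0718 0.1568]
shift(current tool) [-0.0001  0.0002  0.0088] turn deg [ 0.01 -0.02 -0.  ]
shift(after turn) [-0.0001  0.0002  0.0088]
```

Call:
arm_command(
  rows=[
    {"fingers": -1,"x": 0,"y": 0,"z": 0.001,"ax": 0,"ay": 0,"az": 0},
    {"fingers": -1,"x": 0,"y": 0,"z": 0.001,"ax": 0,"ay": 0,"az": 0},
    {"fingers": -1,"x": 0,"y": 0,"z": 0,"ax": 0,"ay": 0,"az": 0},
    {"fingers": -1,"x": 0,"y": 0,"z": 0,"ax": 0,"ay": 0,"az": 0},
    {"fingers": -1,"x": 0,"y": 0,"z": 0,"ax": 0,"ay": 0,"az": 0},
  ],
)

```text
clock: 8.08
tcp_pos: [0.6389, 0.0716, 0.1547]
orientation: [-0.388, -2.947, 0.201]
contact_force: [-0.4, 0.1, -0.9]
grip_width: 0.0246
gripper_force: 49.4
```

```bash
python3 st.py
```

```text
X [0.6161 0.0572 0.0273] F.n [-0.93  0.11 -0.55] [ 0.43  0.34 -0.68] [0.6388 0.0717 0.1547]
shift(current tool) [-0.0002  0.0002  0.0067] turn deg [ 0.01 -0.03 -0.  ]
shift(after turn) [-0.0002  0.0002  0.0067]
```

Call:
arm_command(
  rows=[
    {"fingers": -1,"x": 0,"y": 0,"z": 0.001,"ax": 0,"ay": 0,"az": 0},
    {"fingers": -1,"x": 0,"y": 0,"z": 0.001,"ax": 0,"ay": 0,"az": 0},
    {"fingers": -1,"x": 0,"y": 0,"z": 0,"ax": 0,"ay": 0,"az": 0},
    {"fingers": -1,"x": 0,"y": 0,"z": 0,"ax": 0,"ay": 0,"az": 0},
    {"fingers": -1,"x": 0,"y": 0,"z": 0,"ax": 0,"ay": 0,"az": 0},
  ],
)

```text
clock: 8.6
tcp_pos: [0.6387, 0.0714, 0.1529]
orientation: [-0.388, -2.948, 0.201]
contact_force: [0.3, 1.0, 2.3]
grip_width: 0.025
gripper_force: 49.4
```

```bash
python3 st.py
```

```text
X [0.6161 0.0572 0.0273] F.n [2.37 2.12 1.81] [1.7  0.32 1.51] [0.6386 0.0715 0.1529]
shift(current tool) [-0.0001  0.0001  0.0049] turn deg [ 0.02 -0.01  0.  ]
shift(after turn) [-0.0001  0.0001  0.0049]
```

Call:
arm_command(
  rows=[
    {"fingers": -1,"x": 0,"y": 0,"z": 0.001,"ax": 0,"ay": 0,"az": 0},
    {"fingers": -1,"x": 0,"y": 0,"z": 0.001,"ax": 0,"ay": 0,"az": 0},
    {"fingers": -1,"x": 0,"y": 0,"z": 0.001,"ax": 0,"ay": 0,"az": 0},
    {"fingers": -1,"x": 0,"y": 0,"z": 0,"ax": 0,"ay": 0,"az": 0},
    {"fingers": -1,"x": 0,"y": 0,"z": 0,"ax": 0,"ay": 0,"az": 0},
    {"fingers": -1,"x": 0,"y": 0,"z": 0,"ax": 0,"ay": 0,"az": 0},
  ],
)

```text
clock: 9.2
tcp_pos: [0.6381, 0.0711, 0.1499]
orientation: [-0.388, -2.948, 0.201]
contact_force: [1.6, -0.3, 1.7]
grip_width: 0.025
gripper_force: 49.4
```

```bash
sed -i 's/range(3)/range(30)/; s/i<2/i<29/; s/(F@n).round(2)/(F@n).mean().round(2),(F@n).std().round(2)/' st.py; python3 st.py
```

```text
X [0.6161 0.0572 0.0273] F.n 2.62 0.46 [1.64 0.43 2.73] [0.638  0.0711 0.1498]
shift(current tool) [-0.0002  0.0002  0.0017] turn deg [ 0.01 -0.03 -0.  ]
shift(after turn) [-0.0002  0.0002  0.0017]
```

Net push is about 3.5 N, meaning about 4.5 mm sunk, and the geometry says 4.3 mm. The two agree, so I'll go 1.6 mm further.

Call:
arm_command(
  rows=[
    {"fingers": -1,"x": 0,"y": 0,"z": 0.0008,"ax": 0,"ay": 0,"az": 0},
    {"fingers": -1,"x": 0,"y": 0,"z": 0.0008,"ax": 0,"ay": 0,"az": 0},
    {"fingers": -1,"x": 0,"y": 0,"z": 0,"ax": 0,"ay": 0,"az": 0},
    {"fingers": -1,"x": 0,"y": 0,"z": 0,"ax": 0,"ay": 0,"az": 0},
    {"fingers": -1,"x": 0,"y": 0,"z": 0,"ax": 0,"ay": 0,"az": 0},
    {"fingers": -1,"x": 0,"y": 0,"z": 0,"ax": 0,"ay": 0,"az": 0},
  ],
)

```text
clock: 11.15
tcp_pos: [0.6377, 0.0709, 0.1483]
orientation: [-0.388, -2.947, 0.201]
contact_force: [1.1, 0.5, 3.5]
grip_width: 0.0247
gripper_force: 49.5
```

```bash
python3 st.py; python3 - <<'E'
from h import *
f=grab('wrist','w6');cv2.imwrite('pics/c6.png',cv2.resize(f['frame'][100:380,190:470,::-1],None,fx=2,fy=2,interpolation=2))
E
```

```text
X [0.6161 0.0572 0.0273] F.n 3.27 0.47 [0.77 0.1  2.33] [0.6377 0.0709 0.1482]
shift(current tool) [-0.0002  0.0002  0.0001] turn deg [ 0.01 -0.03 -0.  ]
shift(after turn) [-0.0002  0.0002  0.0001]
```

View pics/c6.png

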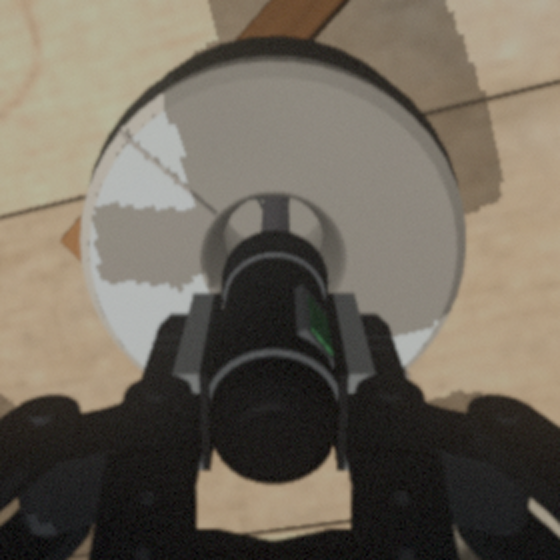

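The probe stands centred in the hole at crop (275,215). The net push is about 4.1 N, so the tip is about half-way in. Handing in.

```bash
python3 -c "
from bench import r
print(r.hand_in())"
```

```text
the job is handed in; nothing more can be done
None
```

The job is handed in: the probe is held steady, square to the tipped mould's floor on the pencilled mark, with its tip sunk about 6 mm by my estimate (about 4.1 N of push); no verdict came back.

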